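# Bolt the reagent safe

## Task

The hatch of the yellow reagent safe is shut but not bolted. Gently push the red knob of the barrel bolt, without gripping or forcing it, along its slot until the bolt is fully home in the keeper, then push it over sideways into the notch and down as far as it goes, so that the bolt cannot slide back. Do not raise the hatch, and leave the beaker, jar and crucible on the safe standing where they are.

Things in the scene. Friction and masses are not known exactly. Their poses are not given: they have to be found in the camera images.
- safe: Fixed yellow steel chest on the bench, 320 (x) x 460 (y) x 152 (z) mm; origin: centre of its underside; its front (-x) faces roughly the robot. Its flat top is a hinged hatch (safe y -228 to +98 mm, hinge along the -y side) and a fixed deck (y +102 to +230). A steel bow handle on the hatch at y = -128 (x -50 to +50, 45 mm high) is not needed.
- barrel (a point): Middle, on the axis, of the steel barrel of the bolt on the hatch: 22 mm across, along the safe's y from y = -35 to +90 mm, axis at safe x = -30, 14 mm above the hatch (166 above the bench), on a plate 48 mm wide. It has an L-shaped slot: straight along the top, then at the +y end a notch leading over the -x (front) side and down.
- ball (a point): Centre of the red ball knob, 22 mm in diameter, on an 8 mm steel stem that stands out of the slot; the ball's centre is 38 mm from the barrel's axis. At the start the stem stands upright (ball centre about 52 mm above the hatch) towards the -y end of the slot. It moves with the bolt and turns about the barrel's axis. A push of 5 N moves it; stop pushing when it meets a stop.
- notch (a point): Point on the barrel's axis in the middle of the notch (safe x = -30, y = +60, 166 mm above the bench; axes as the safe's). The ball must go over the barrel to the safe's -x side here.
- keeper (a point): Centre of the steel keeper bridge on the fixed deck (22 mm along y, 28 mm wide, top 26 mm above the deck), into which the bolt's rod shoots, moving towards the safe's +y; axes as the safe's.
- bolt (a joint): How far the bolt is pushed towards the keeper (the safe's +y), m: 0 drawn back, 0.051 stop at the end of the slot. It rubs with about 2 N (a little more if moved fast) and stays where it is left. The knob can turn into the notch only from about 0.046 on.
- knob (a joint): Turn of the knob about the barrel's axis, rad: 0 upright, growing as it leans to the safe's -x (front); stop at 1.40, where the ball lies in front of the barrel, its centre about 20 mm above the hatch. In the straight slot it only wobbles by about 0.2. Light friction (about 1 N at the ball); it stays where it is left.
- hatch (a joint): Opening of the hatch, rad: 0 shut, growing as its +y edge rises. Must stay shut.
- beaker: Small glass beaker, 52 mm across the rim, 62 mm tall, standing on the fixed deck of the safe; origin: centre of its underside. To be left alone.
- jar: Amber glass jar with black cap, 48 mm across, 70 mm tall, standing on the fixed deck of the safe; origin: centre of its underside. To be left alone.
- crucible: White porcelain crucible, 44 mm across the rim, 36 mm tall, standing on the fixed deck of the safe; origin: centre of its underside. To be left alone.

How it is judged:
By the outcome, as a careful person would: the job done as asked, in the order asked, and still so for the second after the job is handed in, with the robot touching nothing.
It also fails if it takes over 45 s, if anything falls off the work surface, if the arm or the gripper's body presses on something with over 40 N, if the wrist force passes 120 N, or if a joint passes its speed limit or range.

## Robot

A 6-joint arm with a two-finger parallel gripper is mounted at the origin on the work surface. World frame = base frame: x ahead of the robot, y to its left, z up, the work surface at z = 0. Lengths are in mm, angles in degrees, forces in N, time in s.
With the tool pointing down it reaches from about 300 to 850 mm from the base axis. Payload 4.2 kg.
Tool frame: the origin (TCP) lies between the finger pads; the fingertips stand 11 mm ahead of it and the grasp point (between the pads) lies 8 mm behind it (env.tips_ahead is the distance from the TCP to the fingertips, in mm); z points along the fingers, y is the line along which they close (so a half turn about z gives the same grasp; the last joint's range is limited). The gripper opens to 91 mm and grips with 3 to 60 N. Pads are 32 mm wide; open, the fingers measure 118 mm over their backs; the gripper's body (76 mm by 178 mm) begins 60 mm behind the grasp point.
Start: joints at [66.692, 18.312, 89.639, -0, 72.044, -1.146], TCP at [216.91, 532.537, 189.776] pointing down, gripper open.
Joint ranges: [-177.97, 177.97], [-48.28, 115.42], [12.27, 149.76], [-77.06, 257.06], [2.81, 150.46], [-146.56, 146.56]. Speed limits (degrees/s): [147.25, 147.25, 180, 180, 180, 180].

## Interface

Orientations are given as [roll, pitch, yaw] about the fixed x, y, z axes, in that order (R = Rz(yaw) Ry(pitch) Rx(roll)).
In Python, from workcell import env, cams gives the robot as it stands.
- The arm moves only by the tool step_arm, never from a script. Its arguments are lists of equal length, an entry for each row: "linear": the shift along the tool's x, y, z in units of 30 cm (1.0 is 30 cm), a list of three; "turn": the turn about the tool's z in units of 360 degrees (1.0 is 360 degrees). In form: {"linear": [[tx, ty, tz], ...], "turn": [turn, ...]}. A call has 1 to 20 rows; each row is the pose to reach, as a shift and turn from the pose commanded when the call began, along the tool's axes at that moment, turning the shorter way round; what a row does not reach only later rows make up. A row lasts 1/8 s, in which the tool goes at most 62.5 mm and 10.7 degrees, less where a joint would pass 70% of its speed; a pose out of reach is approached as far as the arm can. A call with a number of a shift or a turn outside -1 to 1 is refused whole. A call with a gripper value outside its range is refused whole. "fingers" is the closure, from -1 (fully open) to 1 (shut), so that 0 is half open, set as the call begins (left out, the last holds). The fingers move at their own pace and stop on an object; "force" is the grip in N (left out, the last holds). Time passes only in rows, so rows that repeat a pose let the fingers close. It gives the time, the measured TCP pose, the force, the opening and the grip force at its end, in the units of the state.
- env.state(): the state, without advancing time (a new reading comes with each control period).
- cams.grab_frame(name): name is "side" or "top" or "wrist"; returns a dict with "color" (480x640x3 uint8, blue, green, red), "fx", "fy", "cx", "cy" (pixels), "extrinsics" (4x4, takes a point from camera to world coordinates); the wrist camera has in their place "tool_from_camera" (4x4, takes a point from camera to tool coordinates, whose origin is the TCP and whose axes are the flange's). Camera axes: x right, y down, z forward; pixel columns grow to the right and rows downward; lengths in mm; the calibration is good to about 2 mm. A picture is of the moment at which its call begins: read the wrist's pose just before it. There is no depth.
- env.job_done(): hands the job in; it is judged then, once.
The state is a dict: "time_s": time; "qpos": joint angles; "qvel": joint speeds; "effort": joint torques, N m; "ee_pos": TCP position; "ee_rot": TCP orientation; "force": force on the tool from outside, world axes, zero at the start; "torque": the same for the moment, N m; "gripper_width": finger opening in mm; "gripper_force": force on a finger pad.
Only numpy, scipy, OpenCV 4.12 (cv2) and the standard library are available. Lean on these libraries where they do the work, as an engineer would, in place of code of your own. Each camera call takes 0.05 s, during which the arm holds its last target. There are 200 camera calls.

## Working session

There is one attempt and no reset: what is moved stays moved. The work goes in short steps, Python scripts to look and compute and a tool call to move; the robot and the scene stay as the last step left them, time stands still between calls to the robot, and variables do not carry over. Pictures are saved under pics/ and viewed, at most 10 in all, crops included, and the job is handed in when it is done.

Besides the shell and the picture viewer there is one more tool, called by a JSON object that holds its "fn" and its "kwargs", one argument or row to a line. step_arm: Moves the arm, as the interface text tells. Its arguments: {"type":"object","properties":{"linear":{"type":"array"},"turn":{"type":"array"},"fingers":{"type":"number"},"force":{"type":"number"}},"required":["linear","turn"]}

```bash
mkdir -p pics
cat > h.py <<'E'
import numpy as np,cv2
from workcell import env,cams
def ray(f,u,v):
    T=np.array(f["extrinsics"]);d=T[:3,:3]@np.array([(u-f["cx"])/f["fx"],(v-f["cy"])/f["fy"],1]);return T[:3,3],d/np.linalg.norm(d)
def onz(f,u,v,z):
    o,d=ray(f,u,v);return o+d*(z-o[2])/d[2]
def tri(fa,a,fb,b):
    (o,d),(p,e)=ray(fa,*a),ray(fb,*b)
    s=np.linalg.lstsq(np.c_[d,-e],p-o,rcond=None)[0];A,B=o+d*s[0],p+e*s[1];return (A+B)/2,np.linalg.norm(A-B)
def red(img):
    h=cv2.cvtColor(img,cv2.COLOR_BGR2HSV);m=((h[...,0]<8)|(h[...,0]>172))&(h[...,1]>150)&(h[...,2]>70)
    n,l,s,c=cv2.connectedComponentsWithStats(m.astype(np.uint8));return [(s[i].tolist(),c[i].round(1).tolist()) for i in range(1,n) if s[i,4]>25]
E
python3 - <<'E'
from h import *
s=env.state();print(s["ee_pos"],s["ee_rot"],s["force"],s["time_s"])
for n in("top","side"):
    f=cams.grab_frame(n);cv2.imwrite(f"pics/{n}0.png",f["color"]);print(n,red(f["color"]),np.array(f["extrinsics"]).round(2).tolist(),f["fx"])
E
```

```text
[216.71495771 532.00895683 188.9199476 ] [-1.79898087e+02  7.01211518e-04  1.57837713e+02] [ 0.5086575  -0.8808284   0.25735859] 0.0
top [([359, 277, 12, 13, 122], [364.4, 282.8])] [[-0.02, -0.99, 0.14, 492.06], [-1.0, 0.02, -0.01, -33.71], [0.0, -0.14, -0.99, 1037.68], [0.0, 0.0, 0.0, 1.0]] 518.8236296596912
side [([301, 270, 17, 16, 188], [309.0, 277.5])] [[0.9, -0.32, 0.31, 383.22], [-0.44, -0.62, 0.64, -477.33], [-0.01, -0.71, -0.7, 655.01], [0.0, 0.0, 0.0, 1.0]] 480.7085535246356
```

View pics/top0.png

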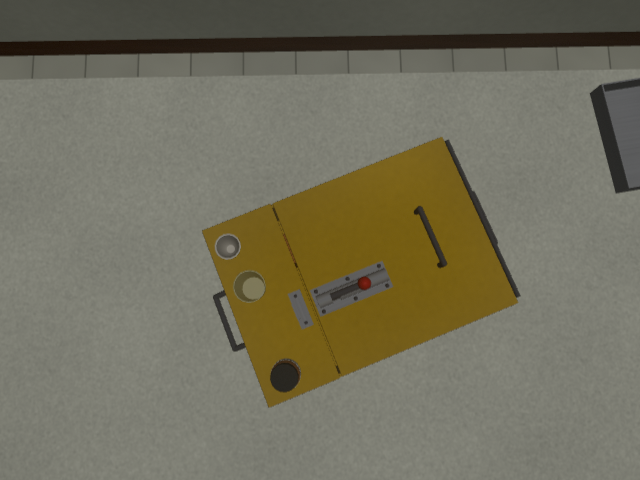

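View pics/side0.png

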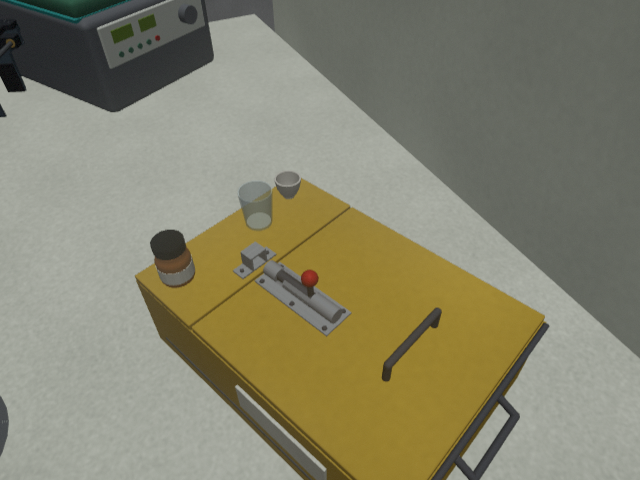

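```bash
cat > m.py <<'E'
from h import *
def measure():
    t,s=cams.grab_frame("top"),cams.grab_frame("side")
    return t,s,red(t["color"]),red(s["color"])
E
python3 - <<'E'
from m import *
t,s,a,b=measure()
p,e=tri(t,a[0][1],s,b[0][1]);print("ball",p.round(1),e)
c=np.float32([(203,231),(442,138),(518,299),(268,407)])
C=np.array([onz(t,*x,152) for x in c])[:,:2]
print(C.round(1))
# corner order: (+x,+y),(+x,-y),(-x,-y),(-x,+y)
L=np.array([(160,230),(160,-230),(-160,-230),(-160,230)],float)
m=C.mean(0);U,S,V=np.linalg.svd(L.T@(C-m));R=(U@V).T
yaw=np.degrees(np.arctan2(R[1,0],R[0,0]));print("safe",m,yaw,np.abs(C-m-L@R.T).max())
print("ball in safe",R.T@(p[:2]-m), p[2])
E
```

```text
ball [ 540.9 -117.1  207.9] 1.064891253377907
[[ 639.5  152.8]
 [ 798.8 -269.7]
 [ 512.1 -383.1]
 [ 343.7   42.6]]
safe [ 573.52139159 -114.3632162 ] 21.08351109203747 6.742821021384287
ball in safe [-31.46611352   9.1837304 ] 207.94120653955062
```

{"fn": "step_arm", "kwargs": {
  "linear": [
    [0, 0, -0.2],
    [0, 0, -0.4],
    [-0.96, -0.85, -0.4],
    [-0.96, -0.85, -0.4],
    [-0.96, -0.85, -0.4],
    [-0.96, -0.85, -0.4],
    [-0.96, -0.85, -0.4],
    [-0.96, -0.85, -0.4],
    [-0.96, -0.85, -0.4],
    [-0.96, -0.85, -0.4]
  ],
  "turn": [0, 0, 0.02, 0.04, 0.06, 0.08, 0.1, 0.12, 0.13, 0.13],
  "fingers": 1,
  "force": 20
}}

```text
time_s: 1.45
ee_pos: [387.6, 186.9, 309.7]
ee_rot: [-180.0, -0.0, 110.9]
force: [0.9, -0.1, 0.2]
gripper_width: 0.3
gripper_force: 0.0
```

```bash
cat > go.py <<'E'
import sys,numpy as np
from workcell import env
from scipy.spatial.transform import Rotation as Ro
s=env.state();p=np.array(s["ee_pos"]);R=Ro.from_euler("xyz",s["ee_rot"],degrees=True).as_matrix()
th=np.radians(21.08);S=np.array([[np.cos(th),-np.sin(th),0],[np.sin(th),np.cos(th),0],[0,0,1]]);m=np.array([573.5,-114.4,0])
print("t",s["time_s"],"world",p.round(1),np.round(s["ee_rot"],1),"safe",(S.T@(p-m)).round(1),"F safe",(S.T@np.array(s["force"])).round(1),"w",s["gripper_width"])
if len(sys.argv)>3:
    g=np.array(sys.argv[1:4],float);print("units",(R.T@(S@g+m-p)/300).round(3))
E
python3 go.py -30 -38 330
```

```text
t 1.45 world [387.6 186.9 309.7] [-180.    -0.   110.9] safe [-65.1 348.  309.7] F safe [ 0.8 -0.4  0.2] w 0.3202381679262816
units [-1.286  0.12  -0.068]
```

{"fn": "step_arm", "kwargs": {
  "linear": [
    [-1, 0.1, 0],
    [-1, 0.1, 0],
    [-1, 0.1, 0],
    [-1, 0.1, 0],
    [-1, 0.1, 0],
    [-1, 0.1, 0],
    [-1, 0.1, 0],
    [-1, 0.1, 0]
  ],
  "turn": [0, 0, 0, 0, 0, 0, 0, 0]
}}

```text
time_s: 2.45
ee_pos: [522.7, -79.8, 310.0]
ee_rot: [180.0, -0.0, 111.2]
force: [-0.4, -0.5, 0.1]
gripper_width: 0.4
gripper_force: 0.0
```

{"fn": "step_arm", "kwargs": {
  "linear": [
    [-0.2, 0.02, 0],
    [-0.29, 0.02, 0],
    [-0.29, 0.02, 0.15],
    [-0.29, 0.02, 0.2],
    [-0.29, 0.02, 0.2],
    [-0.29, 0.02, 0.2]
  ],
  "turn": [0, 0, 0, 0, 0, 0]
}}

```text
time_s: 3.2
ee_pos: [560.7, -160.2, 251.5]
ee_rot: [179.9, 0.1, 111.1]
force: [0.7, 1.1, 0.2]
gripper_width: 0.7
gripper_force: 0.0
```

```bash
python3 go.py -30 -38 212
python3 - <<'E'
from m import *
t,s,a,b=measure();print(a,b)
cv2.imwrite("pics/s1.png",cv2.resize(s["color"][180:360,200:440],(800,600)))
E
```

```text
t 3.2 world [ 560.7 -160.2  251.5] [1.799e+02 1.000e-01 1.111e+02] safe [-28.4 -38.2 251.5] F safe [1.1 0.7 0.2] w 0.7287908823489625
units [ 0.001 -0.006  0.132]
[([358, 277, 13, 13, 126], [364.1, 282.7])] [([301, 270, 17, 17, 202], [309.0, 277.8])]
```

View pics/s1.png

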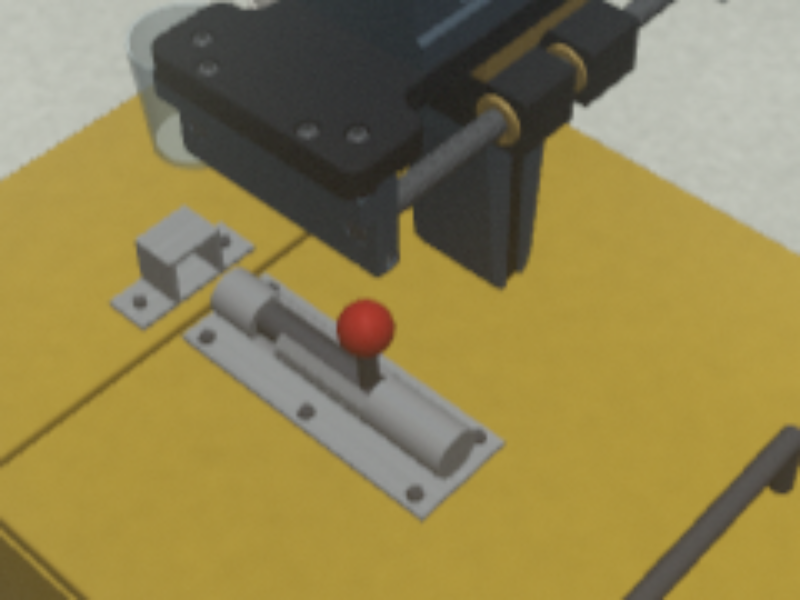

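Run:
```python
from m import *
s=cams.grab_frame("side")["color"];w=cams.grab_frame("wrist");print(np.array(w["tool_from_camera"]).round(2).tolist(),w["fx"],red(w["color"]))
cv2.imwrite("pics/sw.png",np.hstack([cv2.resize(s[0:360,150:510],(400,400)),cv2.resize(w["color"],(400,300))[:,:] if 0 else cv2.copyMakeBorder(cv2.resize(w["color"],(400,300)),0,100,0,0,cv2.BORDER_CONSTANT)]))
```

```text
[[0.0, -0.96, -0.26, 75.02], [1.0, 0.0, 0.0, -0.47], [0.0, -0.26, 0.96, -194.24], [0.0, 0.0, 0.0, 1.0]] 364.6933390017832 [([306, 174, 32, 32, 777], [321.5, 189.2])]
```

View pics/sw.png

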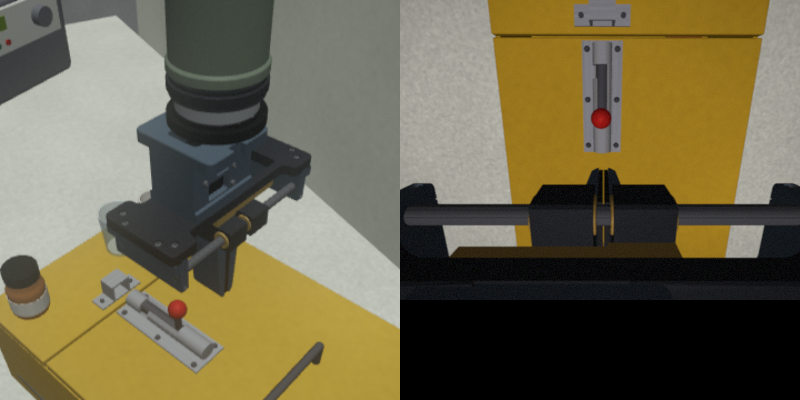

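{"fn": "step_arm", "kwargs": {
  "linear": [
    [0, -0.006, 0.08],
    [0, -0.006, 0.16],
    [0, -0.006, 0.16],
    [0.03, -0.006, 0.16],
    [0.045, -0.006, 0.16],
    [0.06, -0.006, 0.16],
    [0.075, -0.006, 0.16],
    [0.09, -0.006, 0.16],
    [0.105, -0.006, 0.16],
    [0.12, -0.006, 0.16]
  ],
  "turn": [0, 0, 0, 0, 0, 0, 0, 0, 0, 0]
}}

```text
time_s: 4.65
ee_pos: [545.2, -127.3, 201.7]
ee_rot: [-180.0, -0.0, 111.0]
force: [0.1, 0.0, 0.5]
gripper_width: 0.3
gripper_force: 0.0
```

```bash
python3 go.py
python3 - <<'E'
from m import *
t,s,a,b=measure();print(a,b)
if a and b: print(tri(t,a[0][1],s,b[0][1]))
E
```

```text
t 4.65 world [ 545.2 -127.3  201.7] [-180.   -0.  111.] safe [-31.   -1.9 201.7] F safe [ 0.1 -0.   0.5] w 0.3445616352268384
[] [([301, 270, 17, 17, 183], [308.3, 278.6])]
```

{"fn": "step_arm", "kwargs": {
  "linear": [
    [0.01, 0, 0],
    [0.02, 0, 0],
    [0.03, 0, 0],
    [0.04, 0, 0],
    [0.05, 0, 0]
  ],
  "turn": [0, 0, 0, 0, 0]
}}

```text
time_s: 5.38
ee_pos: [539.9, -113.4, 201.7]
ee_rot: [180.0, -0.0, 111.0]
force: [-0.8, -0.3, -0.2]
gripper_width: 0.4
gripper_force: 0.0
```

```bash
python3 go.py
python3 - <<'E'
from m import *
t,s,a,b=measure();w=cams.grab_frame("wrist");print(a,b,red(w["color"]))
cv2.imwrite("pics/s3.png",cv2.resize(s["color"][180:360,200:440],(800,600)))
E
```

```text
t 5.375 world [ 539.9 -113.4  201.7] [180.  -0. 111.] safe [-31.   13.  201.7] F safe [-0.8  0.  -0.2] w 0.36706819588216827
[] [([301, 270, 17, 17, 187], [308.6, 278.5])] [([324, 280, 3, 30, 81], [325.0, 295.9])]
```

View pics/s3.png

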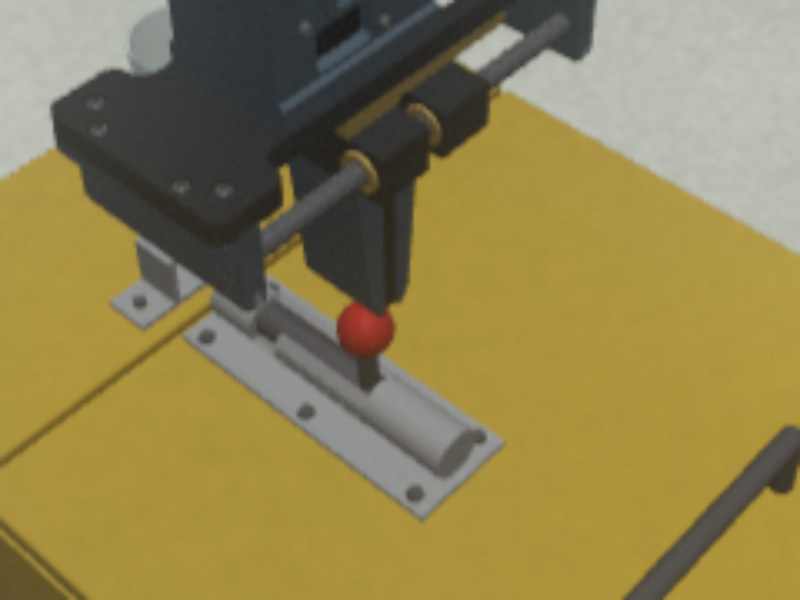

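Run:
```python
from h import *
f=cams.grab_frame("side");T=np.linalg.inv(np.array(f["extrinsics"]))
def pr(p):
    c=T[:3,:3]@np.array(p)+T[:3,3];return (c[0]/c[2]*f["fx"]+f["cx"],c[1]/c[2]*f["fy"]+f["cy"])
print("tip now",pr([539.9,-113.4,190.7]),"tcp",pr([539.9,-113.4,201.7]),"tip1",pr([560.7,-160.2,240.5]))
from scipy.spatial.transform import Rotation as Ro
w=cams.grab_frame("wrist");W=np.array(w["tool_from_camera"])
d=W[:3,:3]@np.array([(321.5-w["cx"])/w["fx"],(189.2-w["cy"])/w["fy"],1]);R=Ro.from_euler("xyz",[179.9,.1,111.1],degrees=True).as_matrix()
o=R@W[:3,3]+[560.7,-160.2,251.5];d=R@d
for z in(200,204,208):print(z,o+d*(z-o[2])/d[2])
```

```text
tip now (np.float64(307.85840089249217), np.float64(284.63448472804015)) tcp (np.float64(307.59267899533734), np.float64(278.89681692673065)) tip1 (np.float64(340.51682245761), np.float64(277.8549583150664))
200 [ 540.53613283 -115.60696405  200.        ]
204 [ 540.41043664 -115.19286897  204.        ]
208 [ 540.28474045 -114.77877388  208.        ]
```

Run:
```python
from h import *
print(env.tips_ahead,[a for a in dir(env) if a[0]!="_"])
w=cams.grab_frame("wrist");t=cams.grab_frame("top")["color"][200:350,270:420]
cv2.imwrite("pics/w4.png",np.hstack([cv2.resize(w["color"],(480,360)),cv2.resize(t,(320,360))]))
```

```text
11.0 ['Unreachable', 'job_done', 'state', 'tips_ahead']
```

View pics/w4.png

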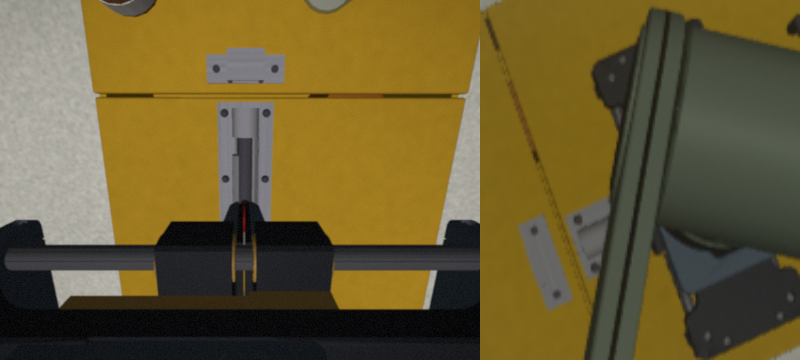

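Run:
```python
from h import *
f=cams.grab_frame("side")
th=np.radians(21.08);S=np.array([[np.cos(th),-np.sin(th),0],[np.sin(th),np.cos(th),0],[0,0,1]])
for tcp,pts in(([539.9,-113.4,201.7],[(315,273,-5),(321,271,5),(291.5,259,-5),(275,273,-89)]),([560.7,-160.2,251.5],[(350,266,-5),(354,263,5),(324.5,250,-5),(314,263,-89)])):
    for u,v,x in pts:
        o,d=ray(f,u,v);o=S.T@(o-tcp);d=S.T@d
        print(u,v,"rel tcp safe axes",(o+d*(x-o[0])/d[0]).round(1))
```

```text
315 273 rel tcp safe axes [ -5.  -18.1  28.7]
321 271 rel tcp safe axes [  5.  -18.5  24.3]
291.5 259 rel tcp safe axes [-5.  21.5 24.9]
275 273 rel tcp safe axes [-89.  -48.2 121.1]
350 266 rel tcp safe axes [ -5.  -16.9  25.2]
354 263 rel tcp safe axes [  5.  -14.3  20.1]
324.5 250 rel tcp safe axes [-5.  19.9 24.7]
314 263 rel tcp safe axes [-89.  -45.5 117.5]
```

The picture puts the fingertips about 25 mm above the reported TCP instead of 11 mm below it, so the fingers passed over the ball. I'll back off, go lower and push again.

{"fn": "step_arm", "kwargs": {
  "linear": [
    [-0.09, 0, 0],
    [-0.18, 0, 0],
    [-0.18, 0, 0.03],
    [-0.18, 0, 0.07],
    [-0.18, 0, 0.11],
    [-0.18, 0, 0.11]
  ],
  "turn": [0, 0, 0, 0, 0, 0]
}}

```text
time_s: 6.52
ee_pos: [558.3, -163.2, 167.2]
ee_rot: [-179.9, -0.1, 111.1]
force: [-0.1, 0.2, -0.2]
gripper_width: 0.4
gripper_force: 0.0
```

```bash
python3 go.py
python3 - <<'E'
from m import *
t,s,a,b=measure();print(a,b)
cv2.imwrite("pics/s5.png",cv2.resize(s["color"][180:360,200:440],(800,600)))
E
```

```text
t 6.525 world [ 558.3 -163.2  167.2] [-1.799e+02 -1.000e-01  1.111e+02] safe [-31.7 -40.1 167.2] F safe [-0.   0.3 -0.2] w 0.3691786032170079
[([358, 277, 13, 13, 124], [364.2, 282.8])] []
```

View pics/s5.png

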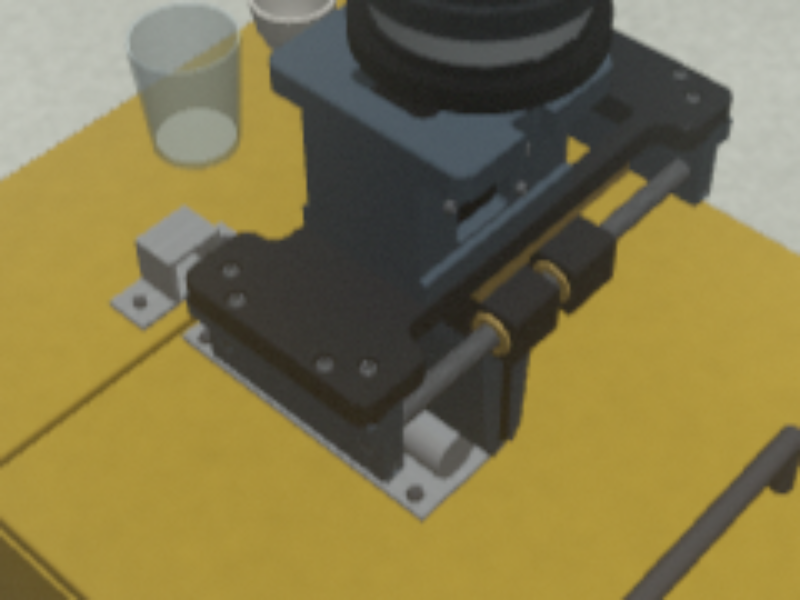

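{"fn": "step_arm", "kwargs": {
  "linear": [
    [0.03, 0, 0],
    [0.06, 0, 0],
    [0.07, 0, 0],
    [0.08, 0, 0],
    [0.09, 0, 0],
    [0.1, 0, 0],
    [0.11, 0, 0],
    [0.12, 0, 0]
  ],
  "turn": [0, 0, 0, 0, 0, 0, 0, 0]
}}

```text
time_s: 7.62
ee_pos: [546.6, -130.4, 168.9]
ee_rot: [180.0, 0.0, 111.0]
force: [0.6, -1.9, 1.9]
gripper_width: 0.6
gripper_force: 1.0
```

```bash
python3 go.py
python3 - <<'E'
from m import *
t,s,a,b=measure();print(a,b)
if a: print(onz(t,*a[0][1],204))
E
```

```text
t 7.625 world [ 546.6 -130.4  168.9] [180.   0. 111.] safe [-30.9  -5.2 168.9] F safe [-0.1 -1.9  1.9] w 0.6245317189081682
[] []
```

{"fn": "step_arm", "kwargs": {
  "linear": [
    [0.01, 0, 0],
    [0.02, 0, 0],
    [0.03, 0, 0],
    [0.04, 0, 0],
    [0.05, 0, 0],
    [0.06, 0, 0],
    [0.07, 0, 0],
    [0.08, 0, 0],
    [0.09, 0, 0],
    [0.1, 0, 0]
  ],
  "turn": [0, 0, 0, 0, 0, 0, 0, 0, 0, 0]
}}

```text
time_s: 8.98
ee_pos: [535.6, -102.2, 168.7]
ee_rot: [180.0, -0.0, 111.0]
force: [1.2, -2.2, 2.1]
gripper_width: 0.4
gripper_force: 1.1
```

{"fn": "step_arm", "kwargs": {
  "linear": [
    [0.005, 0, 0],
    [0.01, 0, 0],
    [0.01, 0, 0]
  ],
  "turn": [0, 0, 0]
}}

```text
time_s: 9.35
ee_pos: [534.5, -99.4, 168.7]
ee_rot: [180.0, -0.0, 111.0]
force: [0.8, -0.7, 0.9]
gripper_width: 0.1
gripper_force: 0.8
```

```bash
python3 go.py
python3 - <<'E'
from m import *
t,s,a,b=measure();print(a,b)
E
```

```text
t 9.35 world [534.5 -99.4 168.7] [180.  -0. 111.] safe [-31.   28.1 168.7] F safe [ 0.5 -1.   0.9] w 0.08206423039215052
[] []
```

Now small increments until the stop.

{"fn": "step_arm", "kwargs": {
  "linear": [
    [0.005, 0, 0],
    [0.01, 0, 0],
    [0.01, 0, 0]
  ],
  "turn": [0, 0, 0]
}}

```text
time_s: 9.82
ee_pos: [533.4, -96.7, 168.7]
ee_rot: [-180.0, -0.0, 111.0]
force: [1.2, -1.7, 1.1]
gripper_width: 0.5
gripper_force: 0.9
```

{"fn": "step_arm", "kwargs": {
  "linear": [
    [0.005, 0, 0],
    [0.005, 0, 0]
  ],
  "turn": [0, 0]
}}

```text
time_s: 10.07
ee_pos: [532.9, -95.3, 168.7]
ee_rot: [-180.0, -0.0, 111.0]
force: [1.1, -1.0, 0.1]
gripper_width: 0.4
gripper_force: 0.9
```

{"fn": "step_arm", "kwargs": {
  "linear": [
    [0.005, 0, 0],
    [0.005, 0, 0]
  ],
  "turn": [0, 0]
}}

```text
time_s: 10.32
ee_pos: [532.5, -94.0, 168.8]
ee_rot: [180.0, 0.0, 111.0]
force: [0.2, -1.8, 0.4]
gripper_width: 0.4
gripper_force: 1.2
```

{"fn": "step_arm", "kwargs": {
  "linear": [
    [0.005, 0, 0],
    [0.005, 0, 0]
  ],
  "turn": [0, 0]
}}

```text
time_s: 10.58
ee_pos: [532.4, -93.8, 168.9]
ee_rot: [180.0, 0.2, 111.1]
force: [2.5, -5.7, 0.8]
gripper_width: 0.4
gripper_force: 2.7
```

{"fn": "step_arm", "kwargs": {
  "linear": [
    [0.005, 0, 0],
    [0.005, 0, 0]
  ],
  "turn": [0, 0]
}}

```text
time_s: 10.82
ee_pos: [532.4, -93.5, 169.0]
ee_rot: [180.0, 0.3, 111.1]
force: [2.5, -8.6, -0.8]
gripper_width: 0.6
gripper_force: 4.2
```

```bash
python3 go.py
```

```text
t 10.825 world [532.4 -93.5 169. ] [180.    0.3 111.1] safe [-30.9  34.3 169. ] F safe [-0.7 -9.  -0.8] w 0.5971683908236767
```

{"fn": "step_arm", "kwargs": {
  "linear": [
    [-0.03, 0, 0],
    [-0.06, 0, 0],
    [-0.06, 0.06, 0],
    [-0.06, 0.12, 0],
    [-0.02, 0.12, 0],
    [0.04, 0.12, 0],
    [0.077, 0.12, 0],
    [0.077, 0.12, 0]
  ],
  "turn": [0, 0, 0, 0, 0, 0, 0, 0]
}}

```text
time_s: 11.82
ee_pos: [556.0, -55.7, 169.1]
ee_rot: [180.0, 0.0, 111.1]
force: [0.1, -0.0, 0.4]
gripper_width: 0.5
gripper_force: 0.0
```

```bash
python3 go.py
python3 - <<'E'
from m import *
t,s,a,b=measure();print(a,b)
if b: p=onz(s,*b[0][1],204);th=np.radians(21.08);d=p-[573.5,-114.4,0];print(d[0]*np.cos(th)+d[1]*np.sin(th),-d[0]*np.sin(th)+d[1]*np.cos(th))
cv2.imwrite("pics/s6.png",cv2.resize(s["color"][180:360,200:440],(800,600)))
E
```

```text
t 11.825 world [556.  -55.7 169.1] [180.    0.  111.1] safe [  4.8  61.1 169.1] F safe [ 0.1 -0.1  0.4] w 0.466196726015162
[] [([273, 251, 16, 15, 190], [280.5, 258.1])]
-30.057122254074823 62.32268431132741
```

View pics/s6.png

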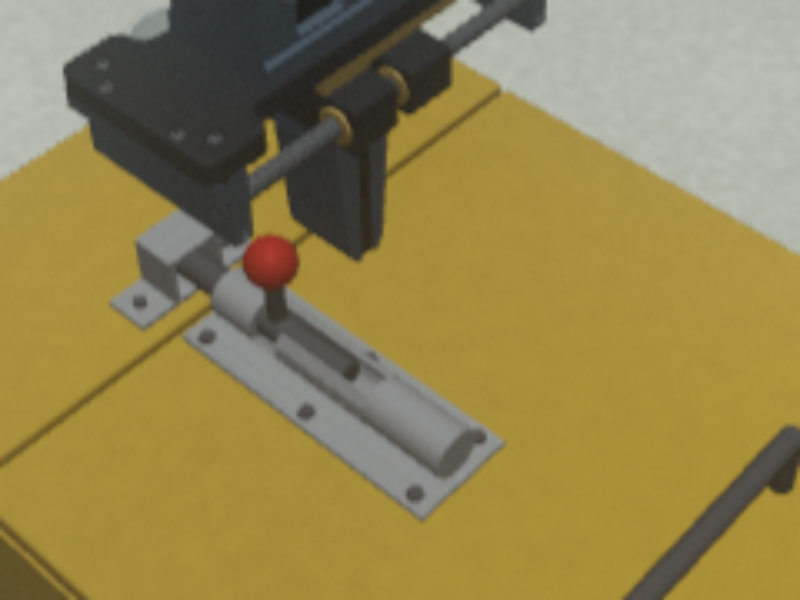

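{"fn": "step_arm", "kwargs": {
  "linear": [
    [0, -0.025, 0],
    [0, -0.045, 0],
    [0, -0.06, 0],
    [0, -0.075, 0],
    [0, -0.09, 0.002],
    [0, -0.105, 0.004],
    [0, -0.12, 0.007]
  ],
  "turn": [0, 0, 0, 0, 0, 0, 0]
}}

```text
time_s: 12.8
ee_pos: [522.8, -69.8, 166.5]
ee_rot: [-180.0, 0.0, 111.0]
force: [0.1, -0.0, -0.9]
gripper_width: 0.6
gripper_force: 0.6
```

```bash
python3 go.py
python3 - <<'E'
from m import *
t,s,a,b=measure();print(a,b)
E
```

```text
t 12.8 world [522.8 -69.8 166.5] [-180.    0.  111.] safe [-31.3  59.9 166.5] F safe [ 0.  -0.  -0.9] w 0.6122670377913277
[] [([261, 263, 17, 16, 205], [268.9, 270.8])]
```

{"fn": "step_arm", "kwargs": {
  "linear": [
    [0, -0.013, 0.01],
    [0, -0.026, 0.02],
    [0, -0.036, 0.027],
    [0, -0.046, 0.033],
    [0, -0.056, 0.036],
    [0, -0.056, 0.036]
  ],
  "turn": [0, 0, 0, 0, 0, 0]
}}

```text
time_s: 13.65
ee_pos: [506.8, -75.8, 155.7]
ee_rot: [-179.9, -0.0, 111.0]
force: [-0.0, -0.1, -0.3]
gripper_width: 1.0
gripper_force: 0.0
```

```bash
python3 go.py
python3 - <<'E'
from m import *
t,s,a,b=measure();print(a,b)
f=s;th=np.radians(21.08)
o,d=ray(s,*b[0][1]);S=np.array([[np.cos(th),-np.sin(th),0],[np.sin(th),np.cos(th),0],[0,0,1]]);o=S.T@(o-[573.5,-114.4,0]);d=S.T@d;p=o+d*(60-o[1])/d[1];print(p,np.arctan2(-30-p[0],p[2]-166))
E
```

```text
t 13.65 world [506.8 -75.8 155.7] [-179.9   -0.   111. ] safe [-48.4  60.  155.7] F safe [-0.  -0.1 -0.3] w 1.0265457977778518
[] [([255, 280, 16, 15, 188], [262.4, 286.5])]
[-66.8730162   60.         181.46647656] 1.1736338814141094
```

{"fn": "step_arm", "kwargs": {
  "linear": [
    [0, 0.01, -0.05],
    [0, 0.01, -0.1],
    [0, -0.03, -0.1],
    [0, -0.065, -0.1],
    [0, -0.065, -0.07],
    [0, -0.065, -0.045],
    [0, -0.065, -0.03],
    [0, -0.065, -0.02]
  ],
  "turn": [0, 0, 0, 0, 0, 0, 0, 0]
}}

```text
time_s: 14.75
ee_pos: [489.0, -82.6, 161.2]
ee_rot: [-179.9, -0.0, 111.0]
force: [0.2, -0.3, 2.1]
gripper_width: 0.3
gripper_force: 0.4
```

{"fn": "step_arm", "kwargs": {
  "linear": [
    [0, 0, 0.005],
    [0, 0, 0.007],
    [0, 0, 0.007]
  ],
  "turn": [0, 0, 0]
}}

```text
time_s: 15.12
ee_pos: [489.4, -82.6, 159.8]
ee_rot: [180.0, 0.0, 111.0]
force: [0.6, -0.1, 0.4]
gripper_width: 0.6
gripper_force: 0.0
```

```bash
python3 go.py
python3 - <<'E'
from m import *
t,s,a,b=measure();print(a,b)
th=np.radians(21.08)
if b:
  o,d=ray(s,*b[0][1]);S=np.array([[np.cos(th),-np.sin(th),0],[np.sin(th),np.cos(th),0],[0,0,1]]);o=S.T@(o-[573.5,-114.4,0]);d=S.T@d;p=o+d*(60-o[1])/d[1];print(p,np.arctan2(-30-p[0],p[2]-166))
E
```

```text
t 15.125 world [489.4 -82.6 159.8] [180.   0. 111.] safe [-67.   59.9 159.8] F safe [ 0.6 -0.3  0.4] w 0.5705858412773682
[] [([255, 286, 12, 12, 78], [259.4, 292.1])]
[-72.86785263  60.         175.61235996] 1.3502126508986372
```

Still moving; press on in 1–1.5 mm steps until it meets the stop.

{"fn": "step_arm", "kwargs": {
  "linear": [
    [0, 0, 0.005],
    [0, 0, 0.005]
  ],
  "turn": [0, 0]
}}

```text
time_s: 15.48
ee_pos: [489.4, -82.7, 158.9]
ee_rot: [180.0, 0.0, 111.0]
force: [-1.2, 0.0, 4.5]
gripper_width: 0.5
gripper_force: 2.1
```

{"fn": "step_arm", "kwargs": {
  "linear": [
    [0, 0, 0.005],
    [0, 0, 0.005]
  ],
  "turn": [0, 0]
}}

```text
time_s: 15.72
ee_pos: [489.5, -82.8, 158.5]
ee_rot: [179.9, 0.1, 111.0]
force: [-3.1, -0.5, 11.0]
gripper_width: 0.4
gripper_force: 5.5
```

{"fn": "step_arm", "kwargs": {
  "linear": [
    [0, 0, 0.005],
    [0, 0, 0.005]
  ],
  "turn": [0, 0]
}}

```text
time_s: 15.98
ee_pos: [489.6, -83.0, 158.1]
ee_rot: [179.9, 0.1, 111.0]
force: [-5.2, -0.9, 18.2]
gripper_width: 0.6
gripper_force: 8.7
```

{"fn": "step_arm", "kwargs": {
  "linear": [
    [0, 0, -0.02],
    [0, 0, -0.1],
    [0, 0, -0.25],
    [-0.2, 0, -0.4],
    [-0.35, 0, -0.4],
    [-0.5, 0, -0.4],
    [-0.5, 0, -0.4],
    [-0.5, 0, -0.4]
  ],
  "turn": [0, 0, 0, 0, 0, 0, 0, 0]
}}

```text
time_s: 16.98
ee_pos: [542.7, -222.2, 274.5]
ee_rot: [-180.0, -0.1, 111.0]
force: [0.7, 0.6, 0.5]
gripper_width: 0.5
gripper_force: 0.0
```

```bash
python3 go.py
python3 - <<'E'
from m import *
t,s,a,b=measure();print(a,b)
th=np.radians(21.08)
S=np.array([[np.cos(th),-np.sin(th),0],[np.sin(th),np.cos(th),0],[0,0,1]])
if b:
  o,d=ray(s,*b[0][1]);o=S.T@(o-[573.5,-114.4,0]);d=S.T@d;p=o+d*(60-o[1])/d[1];print(p,np.arctan2(-30-p[0],p[2]-166))
if a and b:
  p,e=tri(t,a[0][1],s,b[0][1]);print("tri",S.T@(p-[573.5,-114.4,0]),e)
cv2.imwrite("pics/s8.png",np.hstack([cv2.resize(s["color"][130:370,120:440],(440,330)),cv2.resize(t["color"][200:425,190:435],(360,330))]))
E
```

```text
t 16.975 world [ 542.7 -222.2  274.5] [-1.80e+02 -1.00e-01  1.11e+02] safe [-67.5 -89.5 274.5] F safe [0.9 0.3 0.5] w 0.4573926034924504
[([337, 310, 12, 12, 111], [342.3, 315.9])] [([255, 282, 16, 16, 184], [262.3, 289.5])]
[-67.72967644  60.         176.23638727] 1.305865170627852
tri [-67.08796053  60.13807916 175.67450626] 0.8752774074079379
```

View pics/s8.png

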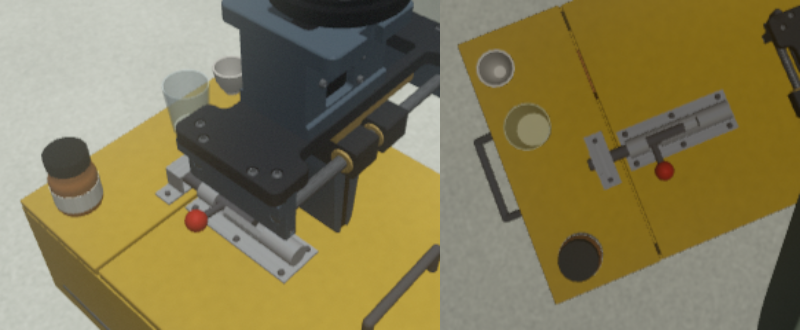

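```bash
python3 -c "
from workcell import env
print(env.job_done())"
```

```text
the job is handed in; nothing more can be done
None
```

The bolt is fully home in the keeper and the knob is turned into the notch and down against its stop; the hatch stayed shut, the beaker, jar and crucible still stand on the deck, and the job is handed in (about 17 s of the 45 s; no verdict was returned).

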